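# Shut the sample chest and fasten its hasp

## Robot

A 6-joint arm with a two-finger parallel gripper is mounted at the origin on the work surface. World frame = base frame: x ahead of the robot, y to its left, z up, the work surface at z = 0. Lengths are in m, angles in degrees, forces in N, time in s.
With the tool pointing down it reaches from about 0.4 to 0.825 m from the base axis. Payload 7 kg.
Tool frame: the origin (TCP) lies on the centre line of the jaws, within the pads' length; the fingertips stand 11 mm ahead of it and the grasp point (between the pads) lies 8 mm behind it; z points along the fingers, y is the direction in which the jaws open and shut (so a half turn about z gives the same grasp; the last joint's range is limited). The gripper opens to 88 mm and grips with 3 to 60 N. Pads are 19 mm wide; open, the fingers measure 130 mm over their backs; the gripper's body (78 mm by 193 mm) begins 47 mm behind the grasp point.
Start: joints at [-56.832, 20.546, 0.682, 0, -70.136, -16.507], TCP at [0.194, -0.647, 0.215] pointing down, gripper open.
Joint ranges: [-176.03, 176.03], [-82.01, 121.73], [-58.28, 71.71], [-173.87, 95.51], [-174.79, -0.11], [-173.66, 173.66]. Speed limits (degrees/s): [136.94, 136.94, 172.46, 180, 180, 180].

## Interface

Orientations are given as [roll, pitch, yaw] about the fixed x, y, z axes, in that order (R = Rz(yaw) Ry(pitch) Rx(roll)).
In Python, from plant import ctrl, cams, order gives the robot as it stands.
- The arm moves only by the tool jog_arm, never from a script. Its argument "motion" is a list of rows, each an object with "offset": the shift along the tool's x, y, z in mm, a list of three; "roll": the turn about the tool's z in rad; "hand": the finger opening in mm, from 0 to 87.6. A call has 1 to 20 rows; each row is the pose to reach, as a shift and turn from the pose commanded when the call began, along the tool's axes at that moment; what a row does not reach only later rows make up. A row lasts 1/12 s, in which the tool goes at most 41.7 mm and 7.16 degrees, less where a joint would pass 70% of its speed; a pose out of reach is approached as far as the arm can. A call with a gripper value outside its range is refused whole. The fingers move at their own pace and stop on an object; the grip force is fixed at half the most. Time passes only in rows, so rows that repeat a pose let the fingers close. It gives the time, the measured TCP pose, the force and the opening at its end, in the units of the state.
- ctrl.get_obs(): the state, without advancing time (a new reading comes with each control period).
- cams.snapshot(name): name is "side" or "top"; returns a dict with "img" (420x560x3 uint8, red, green, blue), "K" (3x3 intrinsics, pixels), "cam_to_world" (4x4, takes a point from camera to world coordinates). Camera axes: x right, y down, z forward; pixel columns grow to the right and rows downward; lengths in m; the calibration is good to about 2 mm. A picture is of the moment at which its call begins. There is no depth.
- order.close_job(): hands the job in, once; it reports no verdict.
The state is a dict: "clock": time; "joint_pos": joint angles; "qvel": joint speeds; "tau": joint torques, N m; "tool_pos": TCP position; "orientation": TCP orientation; "force": force on the tool from outside, world axes, zero at the start; "moment": the same for the moment, N m; "opening": finger opening in m.
Only numpy, scipy, OpenCV 4.12 (cv2) and the standard library are available. Lean on these libraries where they do the work, as an engineer would, in place of code of your own. Each camera call takes 0.05 s, during which the arm holds its last target. There are 200 camera calls.

## Task

Shut the lid of the blue steel sample chest fully, and then swing its hasp down over the staple until it lies flat against the front of the chest, ready for the padlock. Leave the padlock and the other things on the bench where they are.

Things in the scene. Friction and masses are not known exactly. Their poses are not given: they have to be found in the camera images.
- chest: Blue sheet-steel sample chest, fixed to the bench: 180 mm deep, 300 wide, 130 high with the lid shut. Origin: centre of its underside. x points out of its front (the side with hasp and staple), y along its width, z up. The lid's hinge line runs along the back at x = -90, z = 100 mm. It stands turned up to 1 rad either way from facing straight away from the robot.
- lid (a joint): Lid angle, rad: 0 = fully shut, grows as its front edge rises (starts 0.4 to 0.7). The lid is a blue tray 180 mm deep, 300 wide, 30 thick, hinged at the back; its flat outer face is parallel to the radius from the hinge line, 30 mm above it. Stiff hinges: it stays where it is put; 2 to 10 N down near its front edge moves it.
- lid_front (a point): Middle of the lid's upper front edge (180 mm from the hinge line along the lid, and 30 mm above it); with the lid shut it is at x = 90, y = 0, z = 130 mm in the chest's frame.
- hasp (a joint): Hasp angle relative to the lid, rad: 0 = hanging flat against the front, staple through its slot; 1.57 = straight out in front, level with the lid's top; 3.14 = standing square above the lid (starts 1.5 to 2.5). Stiff pin: it stays where it is left and must be pushed all the way home; about 1.5 N at its tip or 4 N at 35 mm from the pin moves it.
- hasp_pin (a point): Middle of the hasp's pin, along the chest's y axis, at the lid's upper front edge, 4 mm before its face; lid shut: x = 94, y = 0, z = 130 mm in the chest's frame. The hasp is a bare steel leaf 95 mm long from the pin, 45 wide, 4 thick, with a slot 13 wide from 49 to 85 mm from the pin; between pin and slot it is solid plate, the place to push.
- hasp_tip (a point): Middle of the hasp's free end, 95 mm from the pin.
- staple (a point): Outer end of the brass staple, a loop of 6 mm bar sticking out 27 mm from the chest's front face at mid width, from 49 to 77 mm above the bench. This point is 24 mm out from the face and 63 mm above the bench. It is rigid: push the hasp above it or on both sides of it.
- padlock: Bystander: brass padlock lying on the bench in front of the chest, off to its +y side, body 45 x 50 x 24 mm with a steel shackle reaching 60 mm from the origin along x. Origin under the centre of its body.
- jar: Bystander: brown glass jar with a blue cap, 72 mm across, 95 mm high. Origin at the centre of its underside.
- beaker: Bystander: glass beaker, 84 mm across, 105 mm high. Origin at the centre of its underside.
- tub: Bystander: dark brown lidded plastic tub, 114 mm across, 83 mm high. Origin at the centre of its underside.

How it is judged (in metres and radians):
On the way, in this order (a step that is already met when the one before it is completed fails the run):
1. the lid is fully shut (within 0.03 rad) (value of joint lid below 0.03 rad), for 0.2 s.
2. with the lid shut, the hasp is swung down flat over the staple (within 0.12 rad) (value of joint lid below 0.03 rad and value of joint hasp below 0.12 rad), for 0.2 s.
At the end, for the whole second after the job is handed in: The lid is shut within 0.03 rad (about 5 mm at its front edge) and the hasp lies over the staple within 0.12 rad of flat against the front (about 11 mm at its tip), both at rest (all of step 2 and velocity of joint lid between -0.05 and 0.05 rad/s and velocity of joint hasp between -0.05 and 0.05 rad/s); the robot touches nothing.
It fails at once if the brass padlock is moved more than 40 mm (distance of padlock from where it was at the start of the episode above 0.04 m).
It fails at once if the jar is moved more than 40 mm or tipped more than 0.4 rad (distance of jar from where it was at the start of the episode above 0.04 m or angle between jar's own z axis and vertical above 0.4 rad).
It fails at once if the beaker is moved more than 40 mm or tipped more than 0.4 rad (distance of beaker from where it was at the start of the episode above 0.04 m or angle between beaker's own z axis and vertical above 0.4 rad).
It fails at once if the tub is moved more than 40 mm or tipped more than 0.4 rad (distance of tub from where it was at the start of the episode above 0.04 m or angle between tub's own z axis and vertical above 0.4 rad).
It also fails if it takes over 50 s, if anything falls off the work surface, if the arm or the gripper's body presses on something with over 40 N, if the wrist force passes 120 N, or if a joint passes its speed limit or range.

## Working session

There is one attempt and no reset: what is moved stays moved. The work goes in short steps, Python scripts to look and compute and a tool call to move; the robot and the scene stay as the last step left them, time stands still between calls to the robot, and variables do not carry over. Pictures are saved under pics/ and viewed, about 8 in all and at most 12, crops included, and the job is handed in when it is done.

Besides the shell and the picture viewer there is one more tool, called after "Request:" by a JSON object that holds its "method" and its "body". jog_arm: Moves the arm, as the interface text tells. Its arguments: {"type":"object","properties":{"motion":{"type":"array"}},"required":["motion"]}

```bash
mkdir -p pics
cat > h.py <<'E'
import numpy as np,cv2
from plant import ctrl,cams,order
def snap(n,f):
    s=cams.snapshot(n); cv2.imwrite(f'pics/{f}.png',s['img'][...,::-1]); np.savez(f'pics/{f}.npz',**s); return s
def load(f): return np.load(f'pics/{f}.npz')
def ray(s,uv):
    T=s['cam_to_world']; d=T[:3,:3]@np.linalg.inv(s['K'])@np.array([*uv,1.]); return T[:3,3],d/np.linalg.norm(d)
def onz(s,uv,z):
    o,d=ray(s,uv); return o+d*(z-o[2])/d[2]
def tri(s1,u1,s2,u2):
    o1,d1=ray(s1,u1);o2,d2=ray(s2,u2)
    t=np.linalg.lstsq(np.c_[d1,-d2],o2-o1,rcond=None)[0]; a,b=o1+t[0]*d1,o2+t[1]*d2
    return (a+b)/2,np.linalg.norm(a-b)
def proj(s,p):
    T=s['cam_to_world']; c=s['K']@(T[:3,:3].T@(np.array(p)-T[:3,3])); return c[:2]/c[2]
E
python3 - <<'E'
from h import *
np.set_printoptions(precision=3,suppress=True)
a=snap('top','t0');b=snap('side','s0')
for s in(a,b): print(s['K'],s['cam_to_world'])
cv2.imwrite('pics/both0.png',np.hstack([cv2.imread('pics/t0.png'),cv2.imread('pics/s0.png')])[:, :])
print(ctrl.get_obs())
E
```

```text
[[402.241   0.    281.39 ]
 [  0.    402.241 204.153]
 [  0.      0.      1.   ]] [[ 0.022 -0.993  0.113  0.432]
 [-1.    -0.024 -0.016  0.015]
 [ 0.018 -0.112 -0.993  1.204]
 [ 0.     0.     0.     1.   ]]
[[516.084   0.    277.003]
 [  0.    516.084 200.922]
 [  0.      0.      1.   ]] [[-0.888 -0.262  0.378 -0.063]
 [-0.46   0.52  -0.72   1.19 ]
 [-0.008 -0.813 -0.582  1.077]
 [ 0.     0.     0.     1.   ]]
{'clock': 0.1, 'joint_pos': array([-56.832,  20.588,   0.639,  -0.02 , -70.138, -16.505]), 'qvel': array([ 0.029, -0.11 ,  0.13 ,  0.142,  0.01 , -0.067]), 'tau': array([ -0.001, -58.416,  29.375,   7.015,   0.01 ,  -0.   ]), 'tool_pos': array([ 0.193, -0.646,  0.214]), 'orientation': array([ 179.912,   -0.007, -163.344]), 'force': array([-0.435,  0.626,  0.261]), 'moment': array([-0.032,  0.014, -0.014]), 'opening': 0.08760150498343301}
```

View pics/t0.png

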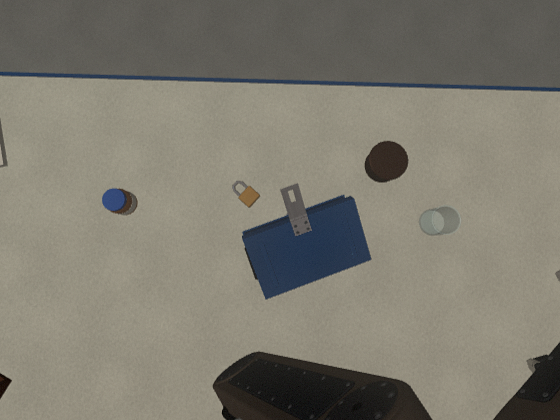

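View pics/s0.png

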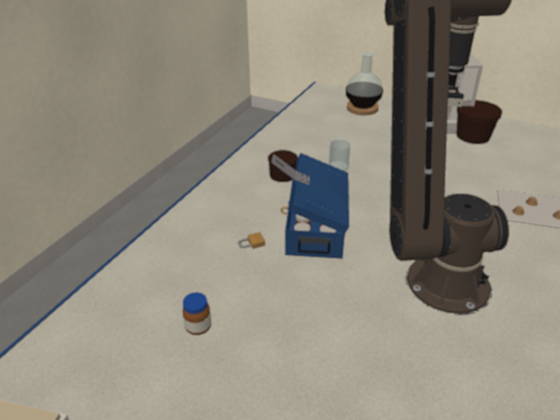

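The top view shows the lid's upper face with corners near (243,234), (352,196), (371,259) and (267,298), and the hasp from (301,232) to (290,186). The padlock is at (247,195), off the chest's front-left. The side view shows the lid ajar, with corners near (289,182), (303,155), (349,172) and (347,228).

Run:
```python
from h import *
np.set_printoptions(precision=3,suppress=True)
a,b=load('t0'),load('s0')
P={}
for n,u,v in[('FL',(243,235),(289,182)),('FR',(352,197),(303,155)),('BR',(371,259),(349,172)),('BL',(267,298),(347,228)),('tip',(290,186),(274,157)),('lock',(248,196),(256,240))]:
    P[n],e=tri(a,u,b,v); print(n,P[n],e)
print(np.linalg.norm(P['FL']-P['FR']),np.linalg.norm(P['FL']-P['BL']),np.linalg.norm(P['FR']-P['BR']))
for z in(.125,): print(onz(a,(371,259),z),onz(a,(267,298),z))
d=P['FL']-P['FR']; print('yaw front/back',[np.degrees(np.arctan2(-q[0],q[1])) for q in(d,P['BL']-P['BR'])])
c=lambda i,k:cv2.resize(i['img'][k[1]:k[3],k[0]:k[2],::-1],(400,400),interpolation=cv2.INTER_CUBIC)
cv2.imwrite('pics/z0.png',np.hstack([c(a,(225,170,385,310)),c(b,(240,130,370,260))]))
```

```text
FL [0.469 0.09  0.268] 0.010795095369362368
FR [ 0.564 -0.183  0.189] 0.01279918275425847
BR [ 0.412 -0.244  0.13 ] 0.002423957178892014
BL [0.308 0.032 0.119] 0.006131118088661339
tip [ 0.582 -0.02   0.263] 0.0018535449415151733
lock [0.589 0.096 0.015] 0.0007835119218046749
0.29963605135486504 0.22755434820318057 0.17421306393636452
[ 0.413 -0.244  0.125] [0.306 0.03  0.125]
yaw front/back [np.float64(19.155229966166413), np.float64(20.7491387987809)]
```

View pics/z0.png

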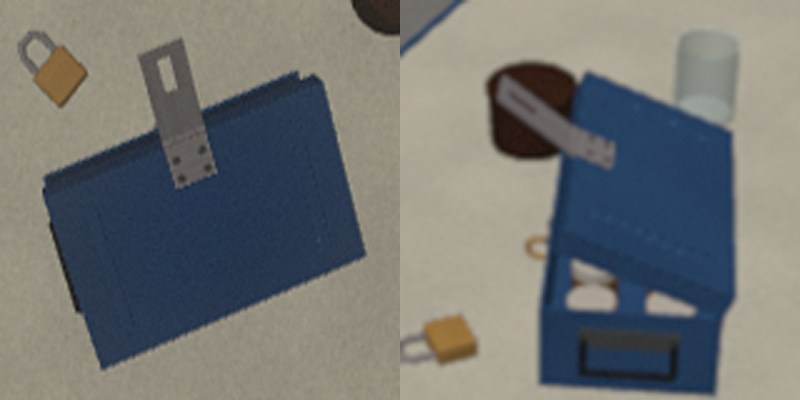

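```bash
cat >> h.py <<'E'
def model(cx,cy,yaw,lid):
    """fn chest-frame->world, fn (r,n,y) on lid->world"""
    c,s=np.cos(yaw),np.sin(yaw); R=np.array([[c,-s,0],[s,c,0],[0,0,1]])
    W=lambda p:R@np.array(p)+[cx,cy,0]
    L=lambda r,n,y:W([-.09+r*np.cos(lid)-n*np.sin(lid),y,.1+r*np.sin(lid)+n*np.cos(lid)])
    return W,L
E
python3 - <<'E'
from h import *
from scipy.optimize import least_squares
np.set_printoptions(precision=3,suppress=True)
a,b=load('t0'),load('s0')
ob=[(a,(243.8,237.2),.18,.15),(a,(353.8,198.7),.18,-.15),(a,(370.2,259.3),0,-.15),(a,(265.8,298.8),0,.15),
(b,(295,200),.18,.15),(b,(300,153),.18,-.15),(b,(349,172),0,-.15),(b,(349,225),0,.15)]
def f(p):
    W,L=model(*p); return np.concatenate([proj(s,L(r,.03,y))-u for s,u,r,y in ob])
r=least_squares(f,[.5,-.05,.35,.5]); print(r.x,np.degrees(r.x[2]),r.fun.reshape(-1,2))
W,L=model(*r.x); print('front',L(.18,.03,0),'pin shut',W([.094,0,.13]),'staple',W([.114,0,.063]))
tip=tri(a,(291,186),b,(274,157))[0]; pin=L(.184,.03,0); print(tip,np.linalg.norm(tip-pin))
d=tip-pin; h=np.hypot(*d[:2]); el=np.arctan2(d[2],h); print('el',el,'hasp',1.57+el-r.x[3], 'fwd',d[:2]@[np.cos(r.x[2]),np.sin(r.x[2])])
E
```

```text
[ 0.455 -0.069  0.37   0.425] 21.196417933760404 [[-1.038  1.399]
 [ 1.444 -0.762]
 [ 1.565 -0.349]
 [-0.133 -0.439]
 [-1.199  2.926]
 [ 1.055 -1.932]
 [-0.529  0.193]
 [-0.107  1.455]]
front [ 0.512 -0.047  0.202] pin shut [ 0.542 -0.035  0.13 ] staple [ 0.561 -0.028  0.063]
[ 0.583 -0.022  0.262] 0.09210924195392728
el 0.687217384508209 hasp 1.832234952593549 fwd 0.07116453341468995
```

Request:
{"method": "jog_arm", "body": {"motion": [{"offset": [0, 0, -35], "roll": 0, "hand": 0}, {"offset": [-20, 17, -65], "roll": -0.079, "hand": 0}, {"offset": [-50, 43, -65], "roll": -0.079, "hand": 0}, {"offset": [-80, 69, -65], "roll": -0.079, "hand": 0}, {"offset": [-110, 95, -65], "roll": -0.079, "hand": 0}, {"offset": [-140, 120, -65], "roll": -0.079, "hand": 0}, {"offset": [-170, 146, -65], "roll": -0.079, "hand": 0}, {"offset": [-200, 172, -65], "roll": -0.079, "hand": 0}, {"offset": [-230, 198, -65], "roll": -0.079, "hand": 0}, {"offset": [-260, 224, -65], "roll": -0.079, "hand": 0}, {"offset": [-290, 249, -65], "roll": -0.079, "hand": 0}, {"offset": [-320, 275, -65], "roll": -0.079, "hand": 0}, {"offset": [-350, 301, -65], "roll": -0.079, "hand": 0}, {"offset": [-380, 327, -65], "roll": -0.079, "hand": 0}, {"offset": [-410, 352, -65], "roll": -0.079, "hand": 0}, {"offset": [-440, 378, -65], "roll": -0.079, "hand": 0}, {"offset": [-465, 400, -65], "roll": -0.079, "hand": 0}, {"offset": [-481, 413, -65], "roll": -0.079, "hand": 0}, {"offset": [-481, 413, -65], "roll": -0.079, "hand": 0}, {"offset": [-481, 413, -65], "roll": -0.079, "hand": 0}]}}

```text
clock: 1.77
tool_pos: [0.5361, -0.1119, 0.2793]
orientation: [180.0, -0.1, -158.7]
force: [-0.0, -0.7, -0.2]
opening: 0.0002
```

Request:
{"method": "jog_arm", "body": {"motion": [{"offset": [0, 0, 20], "roll": 0, "hand": 0}, {"offset": [0, 0, 40], "roll": 0, "hand": 0}, {"offset": [0, 0, 55], "roll": 0, "hand": 0}, {"offset": [0, 0, 62], "roll": 0, "hand": 0}, {"offset": [0, 0, 67], "roll": 0, "hand": 0}, {"offset": [0, 0, 72], "roll": 0, "hand": 0}, {"offset": [0, 0, 77], "roll": 0, "hand": 0}, {"offset": [0, 0, 82], "roll": 0, "hand": 0}, {"offset": [0, 0, 87], "roll": 0, "hand": 0}, {"offset": [0, 0, 92], "roll": 0, "hand": 0}, {"offset": [0, 0, 97], "roll": 0, "hand": 0}, {"offset": [0, 0, 102], "roll": 0, "hand": 0}, {"offset": [0, 0, 107], "roll": 0, "hand": 0}, {"offset": [0, 0, 112], "roll": 0, "hand": 0}, {"offset": [0, 0, 117], "roll": 0, "hand": 0}, {"offset": [0, 0, 122], "roll": 0, "hand": 0}]}}

```text
clock: 3.1
tool_pos: [0.5397, -0.1126, 0.1601]
orientation: [-179.8, 0.4, -158.7]
force: [3.0, 0.9, 6.5]
opening: 0.0004
```

Request:
{"method": "jog_arm", "body": {"motion": [{"offset": [0, 0, 4], "roll": 0, "hand": 0}, {"offset": [0, 0, 8], "roll": 0, "hand": 0}, {"offset": [0, 0, 11], "roll": 0, "hand": 0}, {"offset": [0, 0, 13], "roll": 0, "hand": 0}, {"offset": [0, 0, 14], "roll": 0, "hand": 0}, {"offset": [0, 0, 15], "roll": 0, "hand": 0}, {"offset": [0, 0, 15], "roll": 0, "hand": 0}]}}

```text
clock: 3.68
tool_pos: [0.5383, -0.1128, 0.1442]
orientation: [-179.9, 0.3, -158.8]
force: [2.4, 0.6, 5.1]
opening: 0.0005
```

Request:
{"method": "jog_arm", "body": {"motion": [{"offset": [0, 0, 1], "roll": 0, "hand": 0}, {"offset": [0, 0, 2], "roll": 0, "hand": 0}, {"offset": [0, 0, 3], "roll": 0, "hand": 0}, {"offset": [0, 0, 4], "roll": 0, "hand": 0}, {"offset": [0, 0, 5], "roll": 0, "hand": 0}, {"offset": [0, 0, 5], "roll": 0, "hand": 0}, {"offset": [0, 0, 5], "roll": 0, "hand": 0}]}}

```text
clock: 4.27
tool_pos: [0.5382, -0.1128, 0.1392]
orientation: [-179.9, 0.2, -158.8]
force: [3.7, 1.1, 4.8]
opening: 0.0006
```

Request:
{"method": "jog_arm", "body": {"motion": [{"offset": [0, 0, 1], "roll": 0, "hand": 0}, {"offset": [0, 0, 2], "roll": 0, "hand": 0}, {"offset": [0, 0, 3], "roll": 0, "hand": 0}, {"offset": [0, 0, 4], "roll": 0, "hand": 0}, {"offset": [0, 0, 4], "roll": 0, "hand": 0}, {"offset": [0, 0, 4], "roll": 0, "hand": 0}]}}

```text
clock: 4.77
tool_pos: [0.5377, -0.1129, 0.135]
orientation: [-179.9, 0.2, -158.8]
force: [3.6, 0.6, 5.7]
opening: 0.0002
```

Run:
```python
from h import *
a=snap('top','t1');b=snap('side','s1'); print(ctrl.get_obs()['force'],ctrl.get_obs()['tool_pos'])
c=lambda i,k:cv2.resize(i['img'][k[1]:k[3],k[0]:k[2],::-1],(400,400),interpolation=cv2.INTER_CUBIC)
cv2.imwrite('pics/z1.png',np.hstack([c(a,(225,170,385,310)),c(b,(240,130,370,260))]))
```

```text
[4.31609738 1.01961516 5.86580954] [ 0.53767945 -0.11291432  0.13493612]
```

View pics/z1.png

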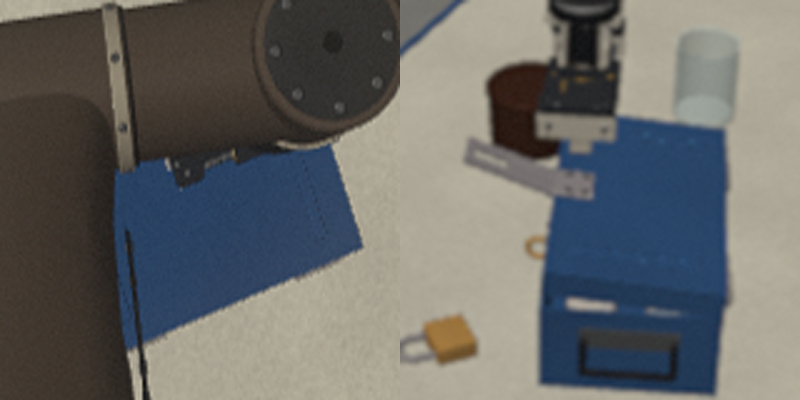

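The side view shows the finger on the lid beside the hasp, at about (298,178) px. A thin gap at (310,230) means the lid isn't quite shut, so I'm pressing on.

Request:
{"method": "jog_arm", "body": {"motion": [{"offset": [0, 0, 1], "roll": 0, "hand": 0}, {"offset": [0, 0, 2], "roll": 0, "hand": 0}, {"offset": [0, 0, 3], "roll": 0, "hand": 0}, {"offset": [0, 0, 4], "roll": 0, "hand": 0}, {"offset": [0, 0, 5], "roll": 0, "hand": 0}, {"offset": [0, 0, 6], "roll": 0, "hand": 0}, {"offset": [0, 0, 6], "roll": 0, "hand": 0}]}}

```text
clock: 5.45
tool_pos: [0.5376, -0.1129, 0.1288]
orientation: [-179.9, 0.2, -158.8]
force: [3.8, 0.3, 4.4]
opening: 0.0005
```

Run:
```python
from h import *
b=load('s1')
for z in(.124,.135): print(proj(b,(.538,-.113,z)))
```

```text
[298.87402428 183.14454859]
[298.9296935  180.38375964]
```

Request:
{"method": "jog_arm", "body": {"motion": [{"offset": [0, 0, 1], "roll": 0, "hand": 0}, {"offset": [0, 0, 2], "roll": 0, "hand": 0}, {"offset": [0, 0, 3], "roll": 0, "hand": 0}, {"offset": [0, 0, 4], "roll": 0, "hand": 0}, {"offset": [0, 0, 5], "roll": 0, "hand": 0}, {"offset": [0, 0, 5], "roll": 0, "hand": 0}]}}

```text
clock: 5.95
tool_pos: [0.5374, -0.1129, 0.1237]
orientation: [-179.9, 0.2, -158.8]
force: [2.8, 0.5, 4.9]
opening: 0.0004
```

Run:
```python
from h import *
b=snap('side','s2'); o=ctrl.get_obs(); print(o['force'],o['tool_pos'])
cv2.imwrite('pics/z2.png',cv2.resize(b['img'][130:260,240:370,::-1],(600,600),interpolation=cv2.INTER_CUBIC))
```

```text
[4.76959623 1.42475878 4.77332857] [ 0.53718699 -0.11292789  0.12364181]
```

View pics/z2.png

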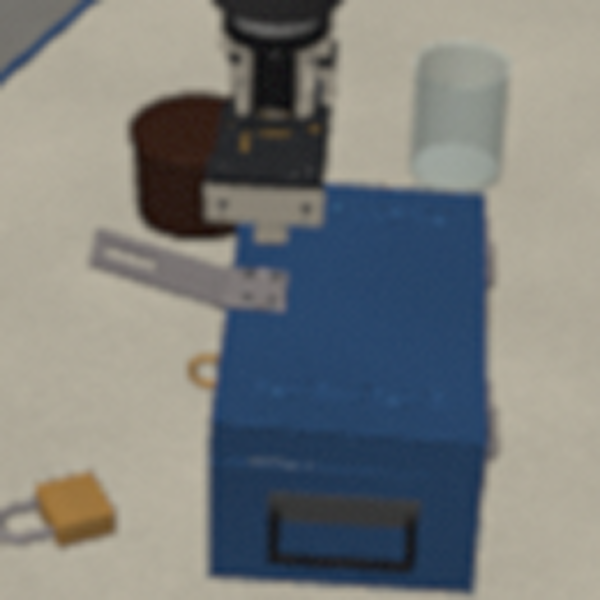

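The lid is nearly shut, with only a faint sliver left at the left end (270,462 in the crop).

Request:
{"method": "jog_arm", "body": {"motion": [{"offset": [0, 0, 1], "roll": 0, "hand": 0}, {"offset": [0, 0, 2], "roll": 0, "hand": 0}, {"offset": [0, 0, 3], "roll": 0, "hand": 0}, {"offset": [0, 0, 4], "roll": 0, "hand": 0}, {"offset": [0, 0, 4], "roll": 0, "hand": 0}]}}

```text
clock: 6.42
tool_pos: [0.537, -0.1129, 0.1195]
orientation: [-180.0, 0.1, -158.8]
force: [2.9, 0.5, 5.2]
opening: 0.0007
```

Request:
{"method": "jog_arm", "body": {"motion": [{"offset": [0, 0, 1], "roll": 0, "hand": 0}, {"offset": [0, 0, 2], "roll": 0, "hand": 0}, {"offset": [0, 0, 2], "roll": 0, "hand": 0}]}}

```text
clock: 6.67
tool_pos: [0.5371, -0.1129, 0.1186]
orientation: [-179.9, 0.1, -158.8]
force: [0.3, 3.4, 15.0]
opening: 0.0003
```

Run:
```python
from h import *
np.set_printoptions(precision=1,suppress=True)
s=snap('side','s3');W,L=model(.455,-.069,.37,0)
k=lambda p:(proj(s,p)-[240,130])*600/130
for n,p in dict(FLtop=(.09,.15,.13),BLtop=(-.09,.15,.13),FL107=(.09,.15,.107),BL107=(-.09,.15,.107),FL0=(.09,.15,0),BL0=(-.09,.15,0),pin=(.094,0,.13),staple=(.114,0,.063),hasp=(.186,0,.155)).items(): print(n,k(W(p)))
for z in(.16,.175,.19): print(z,k(W((.061+.039,-.07+.096,z))),k(W((.061-.039,-.07+.096,z))))
for z in(.107,.13): print(z,k(W((.061+.0095,-.07+.02,z))),k(W((.061+.0095,-.07,z))))
cv2.imwrite('pics/z3.png',cv2.resize(s['img'][130:260,240:370,::-1],(600,600),interpolation=cv2.INTER_CUBIC))
```

```text
FLtop [202.8 423.6]
BLtop [482.8 440.5]
FL107 [202.8 451.5]
BL107 [480.4 468.5]
FL0 [202.8 575. ]
BL0 [469.6 592.6]
pin [217.9 291.8]
staple [189.7 367.3]
hasp [ 86.2 254.9]
0.16 [205.8 276.7] [320.2 283. ]
0.175 [205.8 258.5] [320.8 264.7]
0.19 [205.8 240. ] [321.4 246.2]
0.107 [256.7 280.4] [258.8 264.9]
0.13 [257.1 253.9] [259.3 238.5]
```

View pics/z3.png

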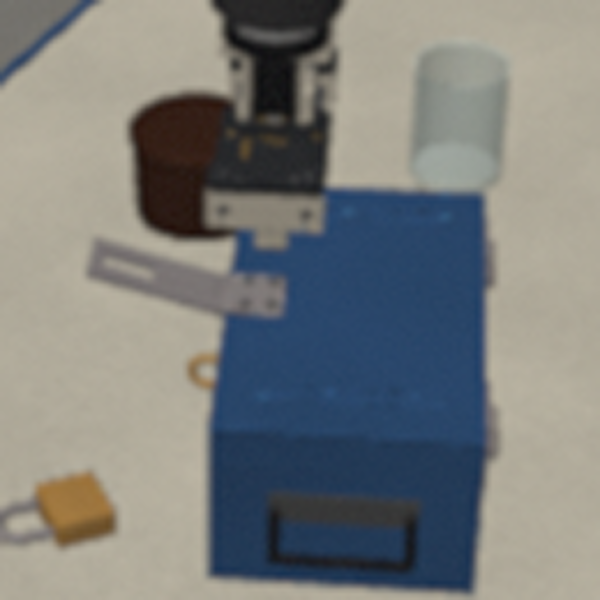

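The lid is shut: the gap is gone and the lid corners agree with z = 0.13. The hasp runs from its pin at (228,290) to its tip at (92,255), in front and slightly raised. The force step fixes the tip height at reading + 11 mm.

Request:
{"method": "jog_arm", "body": {"motion": [{"offset": [0, 0, -20], "roll": 0, "hand": 0}, {"offset": [0, 0, -40], "roll": 0, "hand": 0}, {"offset": [0, 0, -57], "roll": 0, "hand": 0}, {"offset": [-20, 17, -57], "roll": 0, "hand": 0}, {"offset": [-41, 35, -57], "roll": 0, "hand": 0}, {"offset": [-62, 53, -57], "roll": 0, "hand": 0}, {"offset": [-82, 70, -57], "roll": 0, "hand": 0}, {"offset": [-82, 70, -57], "roll": 0, "hand": 0}, {"offset": [-82, 70, -57], "roll": 0, "hand": 0}]}}

```text
clock: 7.47
tool_pos: [0.5858, -0.0174, 0.1724]
orientation: [179.9, -0.2, -158.7]
force: [0.5, -0.9, 0.3]
opening: 0.0006
```

Run:
```python
from h import *
s=snap('side','s4'); o=ctrl.get_obs(); print(o['force'],o['tool_pos'])
cv2.imwrite('pics/z4.png',cv2.resize(s['img'][130:260,240:370,::-1],(600,600),interpolation=cv2.INTER_CUBIC))
```

```text
[ 0.17276006  0.6174034  -0.26322271] [ 0.58556129 -0.01812371  0.17261733]
```

View pics/z4.png

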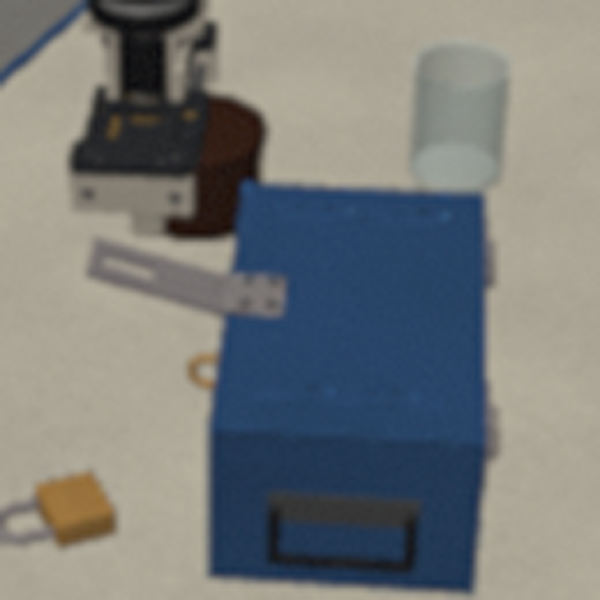

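The closed finger is above the solid part of the hasp, with its pad bottom at (150,232), and the lid is still shut. Next I press the hasp down and round in an arc.

Request:
{"method": "jog_arm", "body": {"motion": [{"offset": [0, 0, 15], "roll": 0, "hand": 0}, {"offset": [0, 0, 27], "roll": 0, "hand": 0}, {"offset": [0, 0, 34], "roll": 0, "hand": 0}, {"offset": [0, 0, 40], "roll": 0, "hand": 0}, {"offset": [0, 0, 45], "roll": 0, "hand": 0}, {"offset": [-1, 0, 50], "roll": 0, "hand": 0}, {"offset": [-1, 0, 55], "roll": 0, "hand": 0}, {"offset": [0, 0, 60], "roll": 0, "hand": 0}, {"offset": [0, 0, 65], "roll": 0, "hand": 0}, {"offset": [2, 0, 70], "roll": 0, "hand": 0}, {"offset": [4, 0, 75], "roll": 0, "hand": 0}, {"offset": [7, 0, 80], "roll": 0, "hand": 0}, {"offset": [11, 0, 84], "roll": 0, "hand": 0}, {"offset": [15, 0, 87], "roll": 0, "hand": 0}, {"offset": [20, 0, 90], "roll": 0, "hand": 0}, {"offset": [20, 0, 90], "roll": 0, "hand": 0}]}}

```text
clock: 8.85
tool_pos: [0.5671, -0.0257, 0.0833]
orientation: [180.0, -0.1, -158.8]
force: [1.6, 0.1, -0.4]
opening: 0.0006
```

Request:
{"method": "jog_arm", "body": {"motion": [{"offset": [3, 0, 0], "roll": 0, "hand": 0}, {"offset": [6, 0, 0], "roll": 0, "hand": 0}, {"offset": [9, 0, 0], "roll": 0, "hand": 0}, {"offset": [11, 0, 0], "roll": 0, "hand": 0}, {"offset": [13, 0, 0], "roll": 0, "hand": 0}, {"offset": [13, 0, 0], "roll": 0, "hand": 0}]}}

```text
clock: 9.35
tool_pos: [0.556, -0.0302, 0.0841]
orientation: [180.0, 0.0, -158.8]
force: [1.5, 1.0, -1.3]
opening: 0.0004
```

Request:
{"method": "jog_arm", "body": {"motion": [{"offset": [2, 0, 0], "roll": 0, "hand": 0}, {"offset": [4, 0, 0], "roll": 0, "hand": 0}, {"offset": [6, 0, 0], "roll": 0, "hand": 0}, {"offset": [6, 0, 0], "roll": 0, "hand": 0}]}}

```text
clock: 9.68
tool_pos: [0.5542, -0.0309, 0.0846]
orientation: [-180.0, 0.4, -158.8]
force: [13.4, 5.3, -8.4]
opening: 0.0006
```

Run:
```python
from h import *
s=snap('side','s5'); o=ctrl.get_obs(); print(o['force'],o['tool_pos'])
cv2.imwrite('pics/z5.png',cv2.resize(s['img'][130:260,240:370,::-1],(600,600),interpolation=cv2.INTER_CUBIC))
```

```text
[13.34367591  4.9471276  -8.09268626] [ 0.55419756 -0.03090837  0.08459462]
```

View pics/z5.png

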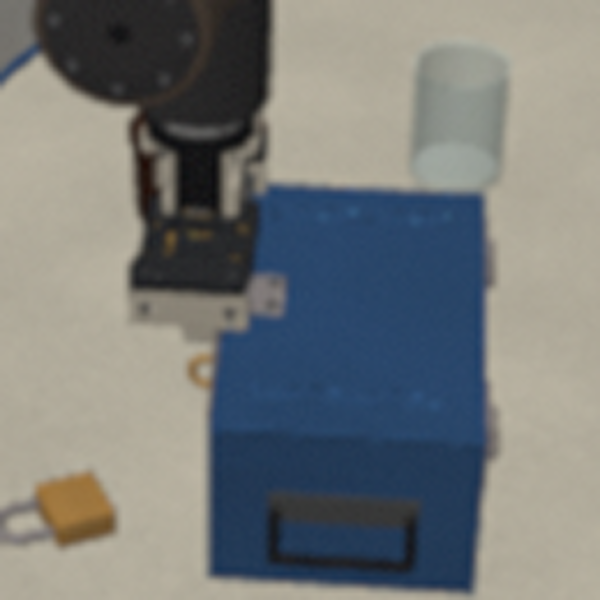

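The tool is against the hasp and resisted by 14 N, with the leaf hidden behind the gripper. I'll press a little harder, then back off and look.

Request:
{"method": "jog_arm", "body": {"motion": [{"offset": [2, 0, 0], "roll": 0, "hand": 0}, {"offset": [4, 0, 0], "roll": 0, "hand": 0}, {"offset": [4, 0, 0], "roll": 0, "hand": 0}, {"offset": [4, 0, 0], "roll": 0, "hand": 0}]}}

```text
clock: 10.07
tool_pos: [0.5541, -0.031, 0.0859]
orientation: [-179.9, 0.8, -158.7]
force: [19.8, 8.9, -7.8]
opening: 0.0007
```

Request:
{"method": "jog_arm", "body": {"motion": [{"offset": [-10, 0, 0], "roll": 0, "hand": 0}, {"offset": [-30, 0, 0], "roll": 0, "hand": 0}, {"offset": [-50, 0, 0], "roll": 0, "hand": 0}, {"offset": [-50, 0, -30], "roll": 0, "hand": 0}, {"offset": [-50, 0, -60], "roll": 0, "hand": 0}, {"offset": [-50, 0, -90], "roll": 0, "hand": 0}, {"offset": [-50, 0, -130], "roll": 0, "hand": 0}, {"offset": [-50, 0, -160], "roll": 0, "hand": 0}, {"offset": [-50, -30, -160], "roll": 0, "hand": 0}, {"offset": [-50, -60, -160], "roll": 0, "hand": 0}, {"offset": [-50, -60, -160], "roll": 0, "hand": 0}]}}

```text
clock: 10.98
tool_pos: [0.615, -0.075, 0.2438]
orientation: [-180.0, -0.1, -158.9]
force: [-0.5, 0.3, 0.6]
opening: 0.0002
```

Run:
```python
from h import *
s=snap('side','s6'); o=ctrl.get_obs(); print(o['force'],o['tool_pos'])
cv2.imwrite('pics/z6.png',cv2.resize(s['img'][130:260,240:370,::-1],(600,600),interpolation=cv2.INTER_CUBIC))
```

```text
[ 0.00258841 -0.3924972   0.35488582] [ 0.61419078 -0.0738112   0.24315324]
```

View pics/z6.png

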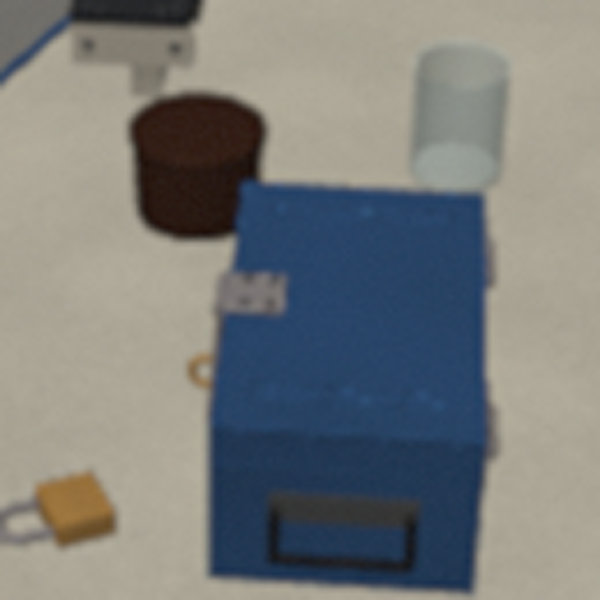

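The leaf is no longer sticking out, only its fixed plate (252,293) and the staple loop (203,370) can be seen, and nothing has been disturbed. I'll zoom in on the front edge to judge how flat it is.

Run:
```python
from h import *
np.set_printoptions(precision=1,suppress=True)
a,b=load('s3'),load('s6')
c=lambda s:cv2.resize(s['img'][180:235,272:304,::-1],(384,600),interpolation=cv2.INTER_LANCZOS4)
cv2.imwrite('pics/z7.png',np.hstack([c(a),c(b)]))
W,L=model(.452,-.069,.37,0)
k=lambda p:(proj(b,p)-[272,180])*[12,600/55]+[384,0]
for h in(0,.12,.3): print(h,*[k(W((.096+r*np.sin(h),y,.13-r*np.cos(h)))) for r in(.045,.095) for y in(-.0225,.0225)])
print(k(W((.09,.15,.13))),k(W((.09,-.15,.13))),k(W((.117,0,.063))))
```

```text
0 [575.9 226.3] [560.8 314.2] [575.1 358.4] [560.2 447.5]
0.12 [556.4 224.5] [540.9 312.3] [534.6 354.4] [518.9 443.5]
0.3 [527.8 218.5] [511.6 306.2] [475.3 342. ] [458.3 430.8]
[537.9 458.9] [ 637.5 -121.5] [492.  324.7]
```

View pics/z7.png

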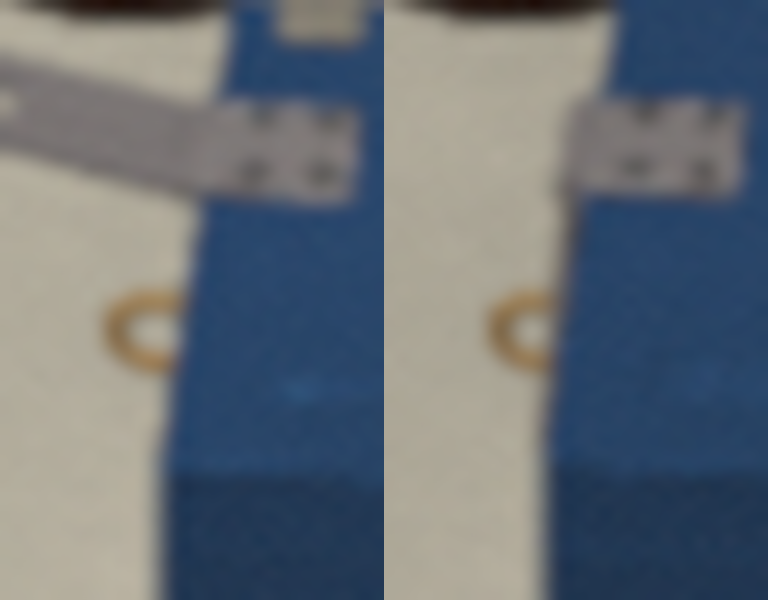

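The right panel shows the leaf as a thin grey sliver along the front edge, from about (570,200) to (548,430). At 0.12 rad off flat its lower corner would stand near column 529 instead, so it's flat. Handing in.

```bash
python3 -c "
from h import *
print(order.close_job(), ctrl.get_obs()['force'])"
```

```text
the job is handed in; nothing more can be done
the job is handed in; nothing more can be done
```

The chest lid is shut and its hasp is folded down flat over the staple. I handed the job in at about 11 s on the clock, with the arm backed off and touching nothing. No verdict was reported.

- **Lid:** I pressed it down with the closed fingertips beside the hasp. The force then jumped from about 5 N to 15 N, meaning it had reached its stop. The picture showed no gap, and the lid corners matched a height of 130 mm.
- **Hasp:** I swung it down in an arc on the solid plate above the staple and pressed it home with about 22 N. In the last side view only a thin sliver of the leaf shows along the front edge. I judge it to be well inside the 0.12 rad limit, but this is from the picture, as that view sees the leaf only edge-on.
- **Bystanders:** The padlock, beaker and tub look unmoved in the side views. I did not check the jar again, but the arm never went near it.
- **Disagreements:** When the lid stopped, the reported tool height was about 22 mm lower than the stated fingertip length implies. I used the height measured at that contact for the hasp. My estimate of the chest's position was also off by 3 to 6 mm from the later picture, which did not affect the result.

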